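# Release the stuck tray of a game-piece case with the release pin

## Robot

A 7-joint arm with a two-finger parallel gripper is mounted at the origin on the work surface. World frame = base frame: x ahead of the robot, y to its left, z up, the work surface at z = 0. Lengths are in m, angles in degrees, forces in N, time in s.
With the tool pointing down it reaches from about 0.425 to 0.875 m from the base axis. Payload 4.7 kg.
Tool frame: the origin (TCP) lies between the finger pads; the fingertips stand env.finger_overhang ahead of it and the grasp point (between the pads) lies 5 mm behind it (env.finger_overhang is the distance from the TCP to the fingertips, in m); z points along the fingers, y is the line along which they close (so a half turn about z gives the same grasp; the last joint's range is limited). The gripper opens to 87 mm and grips with 3 to 60 N. Pads are 19 mm wide; open, the fingers measure 117 mm over their backs; the gripper's body (75 mm by 190 mm) begins 51 mm behind the grasp point.
Start: joints at [-72.416, 18.392, -4.016, 83.108, 1.295, 78.541, -3.26], TCP at [0.188, 0.622, 0.237] pointing down, gripper open.
Joint ranges: [-163.93, 163.93], [-17.29, 119.83], [-79.2, 71.16], [3.27, 140.29], [-89.18, 269.18], [5.43, 117.66], [-154.24, 154.24]. Speed limits (degrees/s): [147.25, 147.25, 180, 180, 180, 180, 180].

## Interface

Orientations are given as [roll, pitch, yaw] about the fixed x, y, z axes, in that order (R = Rz(yaw) Ry(pitch) Rx(roll)).
In Python, from cell import telemetry, eyes, env, models gives the robot as it stands. The module is installed in compiled form; this text tells all that it offers.
- The arm moves only by the tool drive_tool, never from a script. Its arguments are lists of equal length, an entry for each row: "angular": the turn, a rotation vector about the tool's x, y, z in rad, a list of three; "delta_pos": the shift along the tool's x, y, z in cm, a list of three; "gripper": the finger opening in cm, from 0 to 8.7. A call has 1 to 20 rows; each row shifts and turns the commanded pose from where the row before left it, along the tool's axes as they then stand; what a row does not reach is not made up. A row lasts 1/10 s, in which the tool goes at most 50 mm and 8.59 degrees, less where a joint would pass 70% of its speed; a pose out of reach is approached as far as the arm can. A call with a gripper value outside its range is refused whole. The fingers move at their own pace and stop on an object; "squeeze" is the grip in N (left out, the last holds). Time passes only in rows, so rows that do not move let the fingers close. It gives the time, the measured TCP pose, the force, the opening and the grip force at its end, in the units of the state.
- telemetry.get_obs(): the state, without advancing time (a new reading comes with each control period).
- eyes.read_camera(name): name is "side" or "top" or "wrist"; returns a dict with "pixels" (384x512x3 uint8, red, green, blue), "mtx" (3x3 intrinsics, pixels), "origin" and "orientation" of the camera in the world. Camera axes: x right, y down, z forward; pixel columns grow to the right and rows downward; lengths in m; the calibration is good to about 2 mm. A picture is of the moment at which its call begins. There is no depth.
- env.sign_off(): hands the job in; it is judged then, once.
Trained networks look in a picture, given as the dict that the camera call returned (one of the last four; its "shot" number tells which), for a name from the list of things; names that differ only in an ending like _2 or _b are one class to them, and where a whole thing is asked for, a point or a joint stands for the part that bears it (a point fixed in the world has none). Each returns a list of dicts, best first, with "p" (0 to 1); they miss things now and then, are a little off and sometimes report something else, mostly with a low value. They report only what shows in the picture. A call takes as long as a camera call.
- models.search_frame(picture, target): "centre" ([column, row] in pixels, amid what is visible of it).
- models.cut_out(picture, target): "pixels" (384x512 bool, what is visible of it) and "centre" ([column, row] in pixels, amid what is visible of it).
The state is a dict: "time_s": time; "qpos": joint angles; "joint_velocities": joint speeds; "effort": joint torques, N m; "tool_pos": TCP position; "tool_rot": TCP orientation; "force": force on the tool from outside, world axes, zero at the start; "wrist_torque": the same for the moment, N m; "grip_width": finger opening in m; "grasp_force": force on a finger pad.
Only numpy, scipy, OpenCV 4.12 (cv2) and the standard library are available. Lean on these libraries where they do the work, as an engineer would, in place of code of your own. Each camera call takes 0.05 s, during which the arm holds its last target. There are 200 camera calls.

## Task

The tray of game pieces is latched shut in its white case. Take the release pin from its wooden stand, reach straight down with it through the small hole in the case's lid and press gently on the hidden spring catch, only as far as it takes for the tray to spring out; then put the pin back in its stand, fully home, and leave it there. The catch is delicate and sits at an unknown depth, so feel for it: never lean on the case or the catch with more than about 20 N, and leave everything else where it is.

Things in the scene. Friction and masses are not known exactly. Their poses are not given: they have to be found in the camera images.
- case: Fixed white case, 180 x 180 x 90 mm high; the lid is 10 mm thick. Origin: centre of its underside on the table; x axis points from the tray front to the rear, z up. The tray comes out at its -x face, which looks roughly towards the robot. A game piece lies on the lid.
- hole (a point): Centre of the access hole's mouth in the top face of the lid, 90 mm above the table and 45 mm behind the case's centre: a round, vertical, 10 mm hole with a thin steel rim, the only hole in the lid.
- bore (a point): Lower end of the hole, 10 mm below its mouth. Beneath it hides the spring catch: a flat head 22 mm across, centred under the hole, pushed straight down. Its resting top is 15 to 37 mm below the mouth, different each time, not measured. It gives from about 2.5 N, frees the tray after about 5 mm of travel at 5 to 9 N, and hits a hard stop at 8 mm, where the force shoots up. Nothing else is in the way.
- tray (a joint): How far the tray is out, in m: 0 latched shut, 0.045 fully out. It cannot be pulled out while latched. Once the catch lets go, a damped spring drives it fully out within about 1 s and it stays out; it does not matter that the catch then comes back up.
- tray_front (a point): Middle of the top edge of the tray's wooden front panel (178 mm wide, 8 mm thick), which moves along the case's -x as the tray comes out.
- pin: Loose steel release pin, upright in the stand, about 60 g: a 6 mm round shaft 60 mm long with a 3 mm taper at the tip, and above it a round dark handle 16 mm in diameter and 45 mm long. Origin: the tip; z axis up along the pin; the handle spans 60 to 105 mm above the tip.
- pin_top (a point): Centre of the top of the pin's handle, 105 mm from the tip.
- stand: Fixed wooden block, 60 x 60 x 66 mm high, with a vertical 10 mm through hole in the middle of its top, its mouth widened to 16 mm. Origin: centre of its underside on the table. The pin is fully home when the underside of its handle rests on the block's top, its tip then 6 mm above the table.
- stand_hole (a point): Centre of the mouth of the stand's hole, 66 mm above the table.
- mug: Bystander: white mug, 72 mm across, 88 mm high.
- piece_lid: Bystander: round cream game piece, 42 mm across, 16 mm high, lying on the front part of the case's lid.
- piece_case: Bystander: the same kind of game piece, on the table beside the case.
- piece_stand: Bystander: the same kind of game piece, on the table near the stand.
- phone: Bystander: black phone lying on the table, 72 x 150 x 9 mm.

How it is judged:
By the outcome, as a careful person would: the job done as asked, in the order asked, and still so for the second after the job is handed in, with the robot touching nothing.
It also fails if it takes over 48 s, if anything falls off the work surface, if the arm or the gripper's body presses on something with over 40 N, if the wrist force passes 120 N, or if a joint passes its speed limit or range.

## Working session

There is one attempt and no reset: what is moved stays moved. The work goes in short steps, Python scripts to look and compute and a tool call to move; the robot and the scene stay as the last step left them, time stands still between calls to the robot, and variables do not carry over. Pictures are saved under pics/ and viewed, at most 10 in all, crops included, and the job is handed in when it is done.

Besides the shell and the picture viewer there is one more tool, called after "Request:" as name(argument=value, ...), one argument or row to a line, values as JSON. drive_tool: Moves the arm, as the interface text tells. Its arguments: {"type":"object","properties":{"angular":{"type":"array","items":{"type":"array","items":{"type":"number"}}},"delta_pos":{"type":"array","items":{"type":"array","items":{"type":"number"}}},"gripper":{"type":"array","items":{"type":"number"}},"squeeze":{"type":"number"}},"required":["angular","delta_pos","gripper"]}

```bash
mkdir -p pics
cat > h.py <<'E'
from cell import telemetry, eyes, env, models
import numpy as np, cv2
from scipy.spatial.transform import Rotation as R
def rot(o):
    o=np.array(o,float)
    return o if o.shape==(3,3) else (R.from_euler('xyz',o,degrees=True).as_matrix() if o.size==3 else R.from_quat(o).as_matrix())
def onz(c,px,z):
    d=rot(c['orientation'])@np.linalg.inv(c['mtx'])@np.array([px[0],px[1],1.]); o=np.array(c['origin'])
    return o+d*(z-o[2])/d[2]
def proj(c,p):
    q=np.array(c['mtx'])@rot(c['orientation']).T@(np.array(p)-c['origin']); return q[:2]/q[2]
def save(c,n,crop=None,s=1):
    im=c['pixels'][:,:,::-1]
    if crop: im=im[crop[1]:crop[3],crop[0]:crop[2]]
    cv2.imwrite('pics/'+n,cv2.resize(im,None,fx=s,fy=s,interpolation=cv2.INTER_CUBIC))
E
python3 - <<'E'
from h import *
np.set_printoptions(precision=4,suppress=True)
s=telemetry.get_obs(); print(s); print(env.finger_overhang)
ims=[]
for n in ['top','side','wrist']:
    c=eyes.read_camera(n); print(n,c['origin'],c['orientation'],c['mtx'][0]); ims.append(c['pixels'][:,:,::-1])
    for t,z in [('hole',.09),('pin_top',.111),('stand_hole',.066),('pin',.09),('stand',.05),('case',.09),('mug',.05),('piece_lid',.106),('tray_front',.08)]:
        for r in models.search_frame(c,t)[:2]: print(t,np.round(r['p'],2),np.round(r['centre'],1),onz(c,r['centre'],z))
    save(c,n+'0.png')
cv2.imwrite('pics/all.png',cv2.resize(np.vstack([np.hstack(ims[:2]),np.hstack([ims[2],ims[2]*0])]),(800,600),interpolation=cv2.INTER_AREA))
E
```

```text
{'time_s': 0.0, 'qpos': array([-72.4169,  18.4401,  -4.0135,  83.1756,   1.2968,  78.5397,
        -3.2608]), 'joint_velocities': array([-0.0191,  0.0377, -0.058 ,  0.1006,  0.0342, -0.0393,  0.0364]), 'effort': array([ -0.0006, -49.1273,  -0.4045, -31.255 ,  -0.064 ,   0.0432,
         0.0002]), 'tool_pos': array([0.1875, 0.6218, 0.2354]), 'tool_rot': array([-179.89  ,    0.0081,  163.2243]), 'force': array([ 0.5031, -0.2084,  0.3723]), 'wrist_torque': array([-0.0043, -0.0318, -0.0196]), 'grasp_force': 0.0, 'grip_width': 0.08693760083709777}
0.014
top [ 0.3832 -0.0615  1.0339] [-169.7107    0.7344  -89.1848] [381.2845   0.     252.9686]
hole 0.82 [234.7 181.5] [ 0.5839 -0.0003  0.09  ]
stand_hole 0.62 [134.9 224.8] [0.4731 0.2535 0.066 ]
stand 0.91 [134.9 222.9] [0.4796 0.2591 0.05  ]
stand 0.22 [232.3 217.1] [0.4979 0.0064 0.05  ]
case 0.84 [231.6 183.5] [0.5786 0.0074 0.09  ]
case 0.26 [127.5 222.4] [0.4766 0.2646 0.09  ]
mug 0.93 [348.7 214.1] [ 0.5095 -0.295   0.05  ]
mug 0.21 [392.6 240.7] [ 0.4426 -0.4046  0.05  ]
piece_lid 0.76 [209.2 199.4] [0.5346 0.0606 0.106 ]
tray_front 
[... 167 characters left out ...]
-0.0344  0.09  ]
hole 0.55 [178. 158.] [0.467  0.2008 0.09  ]
pin_top 0.66 [291.4 362.4] [ 0.4242 -0.4074  0.111 ]
stand_hole 0.7 [178.7 157.4] [0.4773 0.2287 0.066 ]
stand_hole 0.19 [171.8 142.6] [0.4854 0.3007 0.066 ]
pin 0.61 [174. 145.] [0.4788 0.2585 0.09  ]
stand 0.68 [173.8 160.4] [0.4649 0.2413 0.05  ]
case 0.84 [250.2 202.7] [ 0.5573 -0.0415  0.09  ]
case 0.16 [178.7 162.4] [0.4616 0.1832 0.09  ]
mug 0.98 [293.4 297.3] [ 0.5194 -0.2886  0.05  ]
mug 0.2 [251.5 203.1] [ 0.5776 -0.0146  0.05  ]
piece_lid 0.59 [225.5 179.7] [0.5349 0.0458 0.106 ]
tray_front 0.87 [221.3 212.4] [ 0.4843 -0.0257  0.08  ]
wrist [0.1151 0.6453 0.3869] [164.0687   0.0341  73.224 ] [300.3333   0.     254.8627]
```

View pics/all.png

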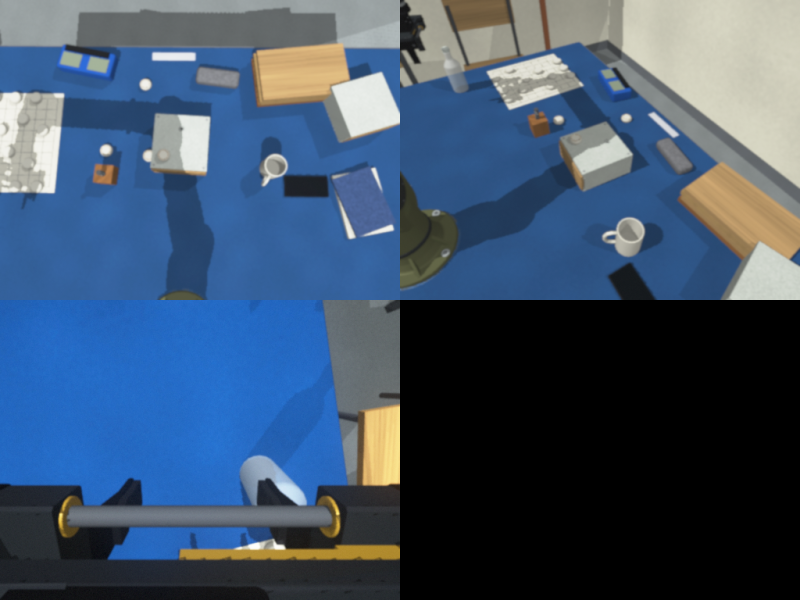

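The composite shows the stand at top-camera pixel (135,223), the case at (232,184), and a dark hole dot near (232,164). "hole" from the network at (235,181) is closer to the case's centre, so I'll zoom in.

Run:
```python
import cv2,numpy as np
t=cv2.imread('pics/top0.png'); s=cv2.imread('pics/side0.png')
z=lambda im,x,y,w,h:cv2.resize(im[y:y+h,x:x+w],(400,300),interpolation=cv2.INTER_CUBIC)
cv2.imwrite('pics/z.png',np.vstack([np.hstack([z(t,180,138,120,90),z(t,105,200,60,45)]),np.hstack([z(s,190,145,120,90),z(s,145,125,60,45)])]))
```

```text
(no output)
```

View pics/z.png

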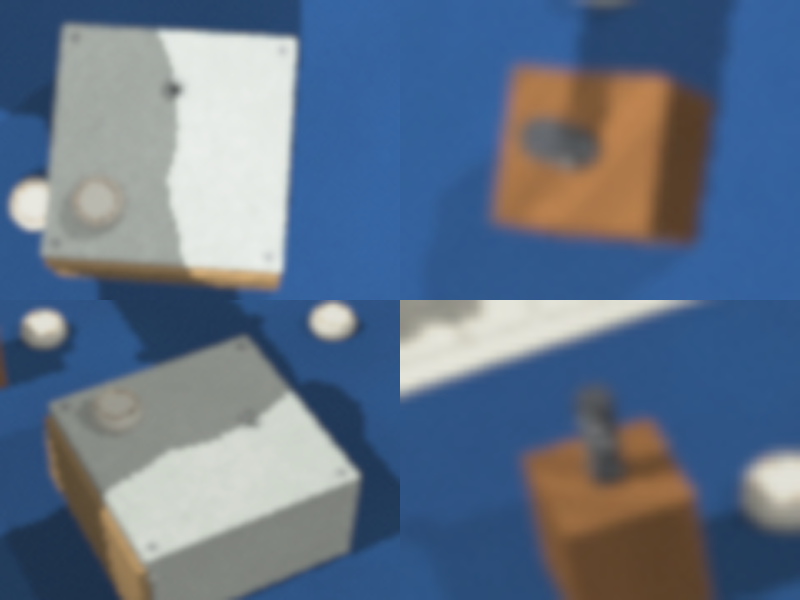

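Top row: the lid hole is at top px (231.9,164.7), the pin handle runs from about (126,220.5) at the top to (132,222) at its base. Side view: hole at (265,180.7), pin top at (174,139), base at (176,150.5). Lid corners are clear too.

Run:
```python
from h import *
np.set_printoptions(precision=4,suppress=True)
t=eyes.read_camera('top');s=eyes.read_camera('side')
T=lambda x,y:(180+x/3.3333,138+y/3.3333)
cs=[onz(t,T(*p),.09) for p in [(63,24),(298,37),(284,271),(42,256)]]
print('lid',np.array(cs),[np.linalg.norm(cs[i]-cs[i-1]) for i in range(4)],np.mean(cs,0))
S=lambda x,y:(190+x/3.3333,145+y/3.3333)
print('lid side',np.array([onz(s,S(*p),.09) for p in [(50,105),(246,37),(360,177),(145,262)]]))
def tri(a,b):
    A=[];B=[]
    for c,p in((t,a),(s,b)):
        d=onz(c,p,0)-c['origin'];d/=np.linalg.norm(d);P=np.eye(3)-np.outer(d,d);A.append(P);B.append(P@np.array(c['origin']))
    return np.linalg.lstsq(np.vstack(A),np.hstack(B),rcond=None)[0]
print('hole',onz(t,(231.9,164.7),.09),onz(s,(265,180.7),.09),tri((231.9,164.7),(265,180.7)))
print('pintop',onz(t,(126,220.5),.111),onz(s,(174.1,138.8),.111),tri((126,220.5),(174.1,138.8)))
print('pinbase',onz(t,(132,222),.066),onz(s,(175.9,150.5),.066))
Z=lambda x,y:(105+(x-400)/6.667,200+y/6.667)
cs=np.array([onz(t,Z(*p),.066) for p in [(514,65),(668,75),(648,237),(492,222)]]);print('stand',cs,cs.mean(0))
```

```text
lid [[ 0.6785  0.0943  0.09  ]
 [ 0.6699 -0.0876  0.09  ]
 [ 0.4888 -0.0783  0.09  ]
 [ 0.4977  0.1029  0.09  ]] [np.float64(0.18096563141234384), np.float64(0.18205707628716541), np.float64(0.18138700907037564), np.float64(0.18142894626031436)] [0.5837 0.0078 0.09  ]
lid side [[ 0.5002  0.0977  0.09  ]
 [ 0.6787  0.0892  0.09  ]
 [ 0.6696 -0.0886  0.09  ]
 [ 0.49   -0.0781  0.09  ]]
hole [0.6276 0.0078 0.09  ] [0.63   0.0051 0.09  ] [0.6298 0.0075 0.0875]
pintop [0.4792 0.2614 0.111 ] [0.4825 0.2588 0.111 ] [0.4812 0.2615 0.1092]
pinbase [0.4802 0.2615 0.066 ] [0.482  0.2609 0.066 ]
stand [[0.5114 0.2893 0.066 ]
 [0.5083 0.2294 0.066 ]
 [0.4461 0.233  0.066 ]
 [0.451  0.2931 0.066 ]] [0.4792 0.2612 0.066 ]
```

Run:
```python
from h import *
np.set_printoptions(precision=3,suppress=True)
s=eyes.read_camera('side');w=eyes.read_camera('wrist');t=eyes.read_camera('top')
print(onz(s,(74,115),0),onz(s,(62,62),.2),onz(w,(330,260),.2),onz(w,(330,260),0),onz(w,(390,260),0))
print('proj tool',proj(w,[.1875,.6218,.2354]),rot(w['orientation'])[:,2])
for n in('piece_stand','piece_case'):
  for r in models.search_frame(t,n)[:3]:print(n,r['p'],onz(t,r['centre'],.01))
```

```text
[0.265 0.693 0.   ] [0.293 0.676 0.2  ] [0.224 0.666 0.2  ] [0.34  0.689 0.   ] [0.364 0.771 0.   ]
proj tool [252.093 254.882] [ 0.263 -0.08  -0.962]
piece_stand 0.51 [0.564 0.279 0.01 ]
piece_case 0.72 [0.556 0.143 0.01 ]
```

Request:
drive_tool(
  angular=[
    [0, 0, -0.098],
    [0, 0, -0.098],
    [0, 0, -0.098],
    [0, 0, 0],
    [0, 0, 0],
    [0, 0, 0],
    [0, 0, 0],
    [0, 0, 0],
    [0, 0, 0],
    [0, 0, 0],
    [0, 0, 0],
    [0, 0, 0],
    [0, 0, 0],
    [0, 0, 0],
    [0, 0, 0],
    [0, 0, 0],
    [0, 0, 0],
    [0, 0, 0],
  ],
  delta_pos=[
    [0, 0, 0],
    [0, 0, 0],
    [0, 0, 0],
    [0, -3, 0],
    [0, -4, 0],
    [0, -4, 0],
    [0, -4, 0],
    [-3, -2.5, 0],
    [-3, -2.5, 0],
    [-3, -2.5, 0],
    [-3, -2.5, 0],
    [-3, -2.5, 0],
    [-3, -2.5, 0],
    [-3, -2.5, 0],
    [-3, -2, 0],
    [-3, -1.6, 0],
    [-2.3, 0, 0],
    [0, 0, 0],
  ],
  gripper=[8.7, 8.7, 8.7, 8.7, 8.7, 8.7, 8.7, 8.7, 8.7, 8.7, 6, 6, 6, 6, 6, 6, 6, 6],
  squeeze=40,
)

```text
time_s: 3.65
tool_pos: [0.4839, 0.26, 0.2365]
tool_rot: [-180.0, 0.1, 179.8]
force: [-0.1, -0.4, -0.6]
grip_width: 0.06
grasp_force: 0.0
```

Run:
```python
from h import *
np.set_printoptions(precision=4,suppress=True)
s=telemetry.get_obs(); print(s['time_s'],s['tool_pos'],s['tool_rot'],s['force'],s['qpos'])
w=eyes.read_camera('wrist'); save(w,'w1.png')
print(w['origin'],proj(w,[.4807,.2608,.111]),proj(w,[.4807,.2608,.066]))
for t,z in [('pin_top',.111),('stand_hole',.066),('pin',.09),('stand',.05),('piece_stand',.01)]:
    for r in models.search_frame(w,t)[:2]: print(t,np.round(r['p'],2),np.round(r['centre'],1),onz(w,r['centre'],z))
```

```text
3.65 [0.4839 0.26   0.2365] [-179.9673    0.1003  179.8143] [-0.1027 -0.4339 -0.5644] [-45.8894   5.931   15.9783  98.272   -1.599   75.9595  60.2081]
[0.4079 0.2616 0.3867] [254.6127 191.4204] [254.6878 180.9138]
pin_top 0.87 [258.4 186.2] [0.4756 0.2644 0.111 ]
stand_hole 0.9 [259.2 171.1] [0.4698 0.2657 0.066 ]
pin 0.91 [260.3 182. ] [0.4764 0.2665 0.09  ]
stand 0.7 [257.2 175. ] [0.4774 0.2637 0.05  ]
piece_stand 0.85 [268.1 231.1] [0.5627 0.2785 0.01  ]
piece_stand 0.37 [152.7 221.8] [0.5489 0.1242 0.01  ]
```

View pics/w1.png

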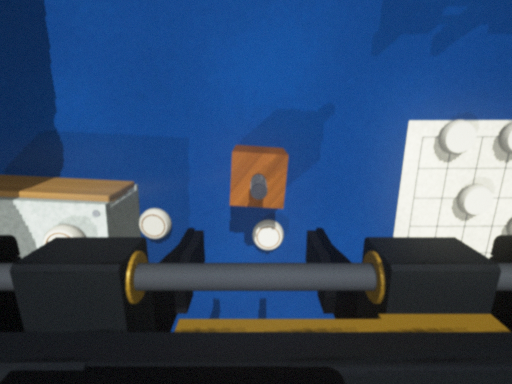

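The wrist view shows the pin's handle at about (258,185), slightly right of the fingers' midline. I'll refine this with segmentation.

Run:
```python
from h import *
np.set_printoptions(precision=4,suppress=True)
w=eyes.read_camera('wrist')
im=w['pixels'].astype(int)
hsv=cv2.cvtColor(w['pixels'],cv2.COLOR_RGB2HSV)
m=models.cut_out(w,'pin')[0]['pixels']; ys,xs=np.where(m); print('pin mask',xs.min(),xs.max(),ys.min(),ys.max())
for y in range(ys.min(),ys.max()+1,3): print(y,np.where(m[y])[0].mean(),m[y].sum())
m=models.cut_out(w,'stand')[0]['pixels']; ys,xs=np.where(m); print('stand',xs.min(),xs.max(),ys.min(),ys.max())
c=np.array([onz(w,p,.066) for p in[(232,152),(288,152),(285,208),(231,207)]]);print(c)
save(w,'w1z.png',(220,135,300,215),7)
t=eyes.read_camera('top')
for n in('stand','pin'):
  for r in models.cut_out(t,n)[:1]:
    ys,xs=np.where(r['pixels']);print(n,xs.min(),xs.max(),ys.min(),ys.max(),xs.mean(),ys.mean(),r['p'])
print(proj(t,[.4839,.26,.2365]))
```

```text
pin mask 247 263 178 203
178 255.0 5
181 254.5 12
184 255.0 15
187 255.0 15
190 255.0 17
193 255.5 16
196 255.5 16
199 255.5 14
202 255.5 8
stand 227 284 148 211
[[0.4452 0.2391 0.066 ]
 [0.445  0.2987 0.066 ]
 [0.5076 0.2974 0.066 ]
 [0.5066 0.2369 0.066 ]]
stand 119 150 212 237 139.90625 226.04807692307693 0.66
pin 197 260 216 223 227.36220472440945 219.90944881889763 0.25
[106.645  211.8708]
```

View pics/w1z.png

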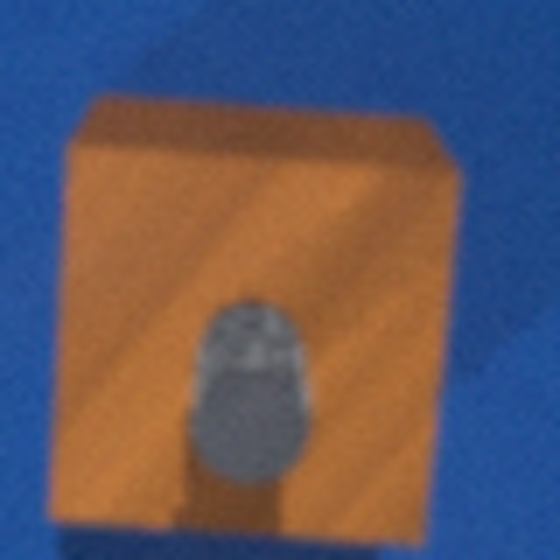

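Zoomed: the handle's top disc is centred at wrist px (255.7,195.7), and the stand's top corners are visible at (230,156), (286,160), (281,213) and (227,209). The arm had still been settling in the previous shot.

Run:
```python
from h import *
np.set_printoptions(precision=4,suppress=True)
s=telemetry.get_obs(); print(s['time_s'],s['tool_pos'],s['tool_rot'])
w=eyes.read_camera('wrist')
c=np.array([onz(w,(220+x/7,135+y/7),.066) for x,y in[(72,145),(462,172),(428,543),(50,520)]]);print(c,c.mean(0))
print(onz(w,(255.7,195.7),.111), w['origin'],models.search_frame(w,'pin_top'))
print(onz(w,models.search_frame(w,'pin_top')[0]['centre'],.111))
```

```text
4.25 [0.4809 0.2619 0.2367] [ 179.9843    0.0122 -179.9076]
[[0.4499 0.2367 0.066 ]
 [0.4539 0.2963 0.066 ]
 [0.5139 0.2926 0.066 ]
 [0.5101 0.2319 0.066 ]] [0.482  0.2644 0.066 ]
[0.4817 0.2638 0.111 ] [0.4051 0.2629 0.387 ] [{'centre': [255.7, 188.2], 'p': 0.54}]
[0.4743 0.2638 0.111 ]
```

Request:
drive_tool(
  angular=[
    [0, 0, 0],
    [0, 0, 0],
    [0, 0, 0],
    [0, 0, 0],
    [0, 0, 0],
    [0, 0, 0],
    [0, 0, 0],
    [0, 0, 0],
    [0, 0, 0],
    [0, 0, 0],
  ],
  delta_pos=[
    [0, 0.1, 2],
    [0, 0, 2.5],
    [0, 0, 2.5],
    [0, 0, 2.5],
    [0, 0, 2],
    [0, 0, 1.5],
    [0, 0, 1.2],
    [0, 0, 0.5],
    [0, 0, 0],
    [0, 0, 0],
  ],
  gripper=[5, 5, 5, 5, 5, 5, 5, 5, 5, 5],
)

```text
time_s: 5.4
tool_pos: [0.4816, 0.263, 0.0903]
tool_rot: [180.0, 0.1, -179.9]
force: [0.0, 1.0, 0.5]
grip_width: 0.0499
grasp_force: 0.0
```

Request:
drive_tool(
  angular=[
    [0, 0, 0],
    [0, 0, 0],
    [0, 0, 0],
    [0, 0, 0],
    [0, 0, 0],
    [0, 0, 0],
    [0, 0, 0],
    [0, 0, 0],
  ],
  delta_pos=[
    [0, 0, 0],
    [0, 0, 0],
    [0, 0, 0],
    [0, 0, 0],
    [0, 0, 0],
    [0, 0, 0],
    [0, 0, 0],
    [0, 0, 0],
  ],
  gripper=[4, 3, 2.5, 2, 1.6, 1.2, 1.2, 1.2],
)

```text
time_s: 6.2
tool_pos: [0.4811, 0.2628, 0.0896]
tool_rot: [180.0, 0.0, -179.9]
force: [-0.8, -0.0, 0.1]
grip_width: 0.0151
grasp_force: 40.0
```

Request:
drive_tool(
  angular=[
    [0, 0, 0],
    [0, 0, 0],
    [0, 0, 0],
    [0, 0, 0],
    [0, 0, 0],
    [0, 0, 0],
    [0, 0, 0],
    [0, 0, 0],
    [0, 0, 0],
    [0, 0, 0],
    [0, 0, 0],
    [0, 0, 0],
    [0, 0, 0],
    [0, 0, 0],
    [0, 0, 0],
    [0, 0, 0],
    [0, 0, 0],
    [0, 0, 0],
    [0, 0, 0],
    [0, 0, 0],
  ],
  delta_pos=[
    [0, 0, 0.0],
    [0, 0, -0.5],
    [0, 0, -1.5],
    [0, 0, -2],
    [0, 0, -2],
    [0, 0, -2],
    [0, 0, -2],
    [0, 0, -1.5],
    [0, 0, -1],
    [-0.7, -1.7, 0],
    [-1.5, -2.6, 0],
    [-1.8, -3, 0],
    [-1.8, -3, 0],
    [-1.8, -3, 0],
    [-1.8, -3, 0],
    [-1.8, -3, 0],
    [-1.8, -3, 0],
    [-1.3, -2.4, 0],
    [-0.5, -1, 0],
    [0, 0, 0],
  ],
  gripper=[1.2, 1.2, 1.2, 1.2, 1.2, 1.2, 1.2, 1.2, 1.2, 1.2, 1.2, 1.2, 1.2, 1.2, 1.2, 1.2, 1.2, 1.2, 1.2, 1.2],
)

```text
time_s: 8.2
tool_pos: [0.6294, 0.0041, 0.2143]
tool_rot: [-180.0, -0.0, 179.9]
force: [0.5, -0.4, -0.5]
grip_width: 0.015
grasp_force: 40.0
```

Request:
drive_tool(
  angular=[
    [0, 0, 0],
    [0, 0, 0],
    [0, 0, 0],
    [0, 0, 0],
    [0, 0, 0],
    [0, 0, 0],
  ],
  delta_pos=[
    [0, 0, 0],
    [0, 0, 0],
    [0, 0, 0],
    [0, 0, 0],
    [0, 0, 0],
    [0, 0, 0],
  ],
  gripper=[1.2, 1.2, 1.2, 1.2, 1.2, 1.2],
)

```text
time_s: 8.8
tool_pos: [0.6293, 0.0061, 0.2147]
tool_rot: [180.0, 0.0, -179.9]
force: [-0.3, -0.6, -0.4]
grip_width: 0.0152
grasp_force: 40.0
```

Run:
```python
from h import *
np.set_printoptions(precision=4,suppress=True)
s=telemetry.get_obs(); print(s['time_s'],s['tool_pos'],s['tool_rot'],s['grip_width'],s['force'])
w=eyes.read_camera('wrist'); t=eyes.read_camera('top'); d=eyes.read_camera('side')
P=s['tool_pos']; tip=P-[0,0,.0836]
print('pred tip px side',proj(d,tip),'wrist',proj(w,tip),'hole px side',proj(d,[.629,.006,.09]),proj(w,[.629,.006,.09]))
z=lambda c,x,y,W,H:cv2.resize(c['pixels'][y:y+H,x:x+W,::-1],(400,300),interpolation=cv2.INTER_CUBIC)
sx,sy=np.round(proj(d,tip)).astype(int); wx,wy=np.round(proj(w,tip)).astype(int)
print(sx-40,sy-30,wx-60,wy-45)
a=z(d,sx-40,sy-30,80,60); b=z(w,wx-60,wy-45,120,90)
full=cv2.resize(w['pixels'][:,:,::-1],(400,300)); fs=cv2.resize(d['pixels'][:,:,::-1],(400,300))
cv2.imwrite('pics/h1.png',np.vstack([np.hstack([a,b]),np.hstack([fs,full])]))
```

```text
8.8 [0.6293 0.0061 0.2147] [ 179.9906    0.0102 -179.9107] 0.015151074565359236 [-0.3357 -0.5522 -0.3837]
pred tip px side [265.2305 169.2536] wrist [253.4586 208.489 ] hole px side [264.5097 180.6331] [253.5291 194.8094]
225 139 193 163
```

View pics/h1.png

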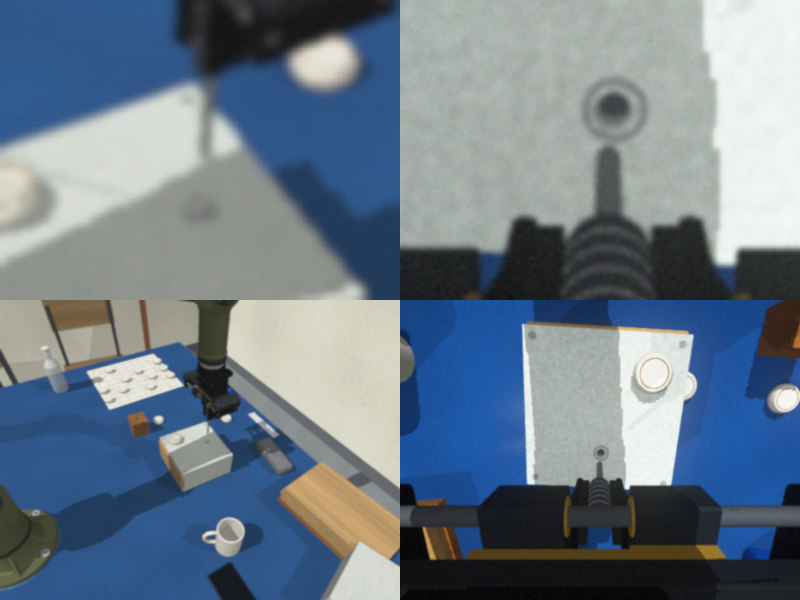

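Wrist crop: the hole is at (257.2,195.4) and the tip at (255.7,207.5), so the hole is about 1.3 mm to +y and 0.7 mm to +x of the pin. I'll correct that and go down to just above the mouth, then check.

Request:
drive_tool(
  angular=[
    [0, 0, 0],
    [0, 0, 0],
    [0, 0, 0],
    [0, 0, 0],
    [0, 0, 0],
    [0, 0, 0],
    [0, 0, 0],
  ],
  delta_pos=[
    [-0.07, 0.13, 0.6],
    [0, 0, 1.0],
    [0, 0, 1.0],
    [0, 0, 0.7],
    [0, 0, 0.2],
    [0, 0, 0],
    [0, 0, 0],
  ],
  gripper=[1.2, 1.2, 1.2, 1.2, 1.2, 1.2, 1.2],
)

```text
time_s: 9.65
tool_pos: [0.6303, 0.0071, 0.1798]
tool_rot: [180.0, 0.0, -179.9]
force: [-0.1, -0.7, -0.2]
grip_width: 0.0151
grasp_force: 40.0
```

Run:
```python
from h import *
np.set_printoptions(precision=4,suppress=True)
s=telemetry.get_obs(); print(s['time_s'],s['tool_pos'],s['tool_rot'],s['force'])
w=eyes.read_camera('wrist'); d=eyes.read_camera('side')
tip=s['tool_pos']-[0,0,.0836]
print('pred tip px',proj(d,tip),proj(w,tip))
sx,sy=np.round(proj(d,tip)).astype(int); wx,wy=np.round(proj(w,tip)).astype(int)
print(sx-20,sy-15,wx-20,wy-15)
z=lambda c,x,y,W,H:cv2.resize(c['pixels'][y:y+H,x:x+W,::-1],(400,300),interpolation=cv2.INTER_CUBIC)
cv2.imwrite('pics/h2.png',np.hstack([z(d,sx-20,sy-15,40,30),z(w,wx-20,wy-15,40,30)]))
```

```text
9.65 [0.6303 0.0071 0.1798] [ 179.9981    0.031  -179.934 ] [-0.1479 -0.6863 -0.2248]
pred tip px [264.7986 178.5227] [253.4941 208.4198]
245 164 233 193
```

View pics/h2.png

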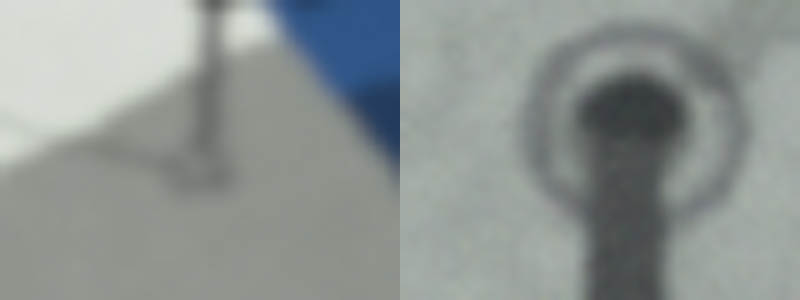

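Wrist crop: ring centre at column 236, shaft at 226, so y is off by about 0.8 mm. The row will line up once the tip is lowered. I'll correct y and enter slowly, stopping above the highest possible catch.

Request:
drive_tool(
  angular=[
    [0, 0, 0],
    [0, 0, 0],
    [0, 0, 0],
    [0, 0, 0],
    [0, 0, 0],
    [0, 0, 0],
  ],
  delta_pos=[
    [0, 0.08, 0],
    [0, 0, 0.2],
    [0, 0, 0.2],
    [0, 0, 0.2],
    [0, 0, 0.2],
    [0, 0, 0],
  ],
  gripper=[1.2, 1.2, 1.2, 1.2, 1.2, 1.2],
)

```text
time_s: 10.35
tool_pos: [0.6298, 0.008, 0.1711]
tool_rot: [-180.0, -0.0, -179.9]
force: [1.0, -0.4, 0.3]
grip_width: 0.0148
grasp_force: 40.0
```

Request:
drive_tool(
  angular=[
    [0, 0, 0],
    [0, 0, 0],
    [0, 0, 0],
    [0, 0, 0],
    [0, 0, 0],
    [0, 0, 0],
  ],
  delta_pos=[
    [0, 0, 0.2],
    [0, 0, 0.2],
    [0, 0, 0.2],
    [0, 0, 0.2],
    [0, 0, 0.1],
    [0, 0, 0],
  ],
  gripper=[1.2, 1.2, 1.2, 1.2, 1.2, 1.2],
)

```text
time_s: 10.95
tool_pos: [0.63, 0.008, 0.1623]
tool_rot: [180.0, -0.0, -179.9]
force: [0.9, 0.6, 0.3]
grip_width: 0.0148
grasp_force: 40.0
```

Request:
drive_tool(
  angular=[
    [0, 0, 0],
    [0, 0, 0],
    [0, 0, 0],
    [0, 0, 0],
  ],
  delta_pos=[
    [0, 0, 0.1],
    [0, 0, 0.1],
    [0, 0, 0.1],
    [0, 0, 0],
  ],
  gripper=[1.2, 1.2, 1.2, 1.2],
)

```text
time_s: 11.35
tool_pos: [0.63, 0.008, 0.1594]
tool_rot: [180.0, -0.0, -179.9]
force: [0.2, 0.2, 0.2]
grip_width: 0.015
grasp_force: 40.0
```

Request:
drive_tool(
  angular=[
    [0, 0, 0],
    [0, 0, 0],
    [0, 0, 0],
    [0, 0, 0],
  ],
  delta_pos=[
    [0, 0, 0.1],
    [0, 0, 0.1],
    [0, 0, 0],
    [0, 0, 0],
  ],
  gripper=[1.2, 1.2, 1.2, 1.2],
)

```text
time_s: 11.75
tool_pos: [0.6301, 0.008, 0.1575]
tool_rot: [180.0, 0.0, -179.9]
force: [0.2, 0.0, -1.3]
grip_width: 0.0144
grasp_force: 40.0
```

Request:
drive_tool(
  angular=[
    [0, 0, 0],
    [0, 0, 0],
    [0, 0, 0],
    [0, 0, 0],
  ],
  delta_pos=[
    [0, 0, 0.1],
    [0, 0, 0.1],
    [0, 0, 0],
    [0, 0, 0],
  ],
  gripper=[1.2, 1.2, 1.2, 1.2],
)

```text
time_s: 12.15
tool_pos: [0.6301, 0.008, 0.1555]
tool_rot: [180.0, 0.0, -179.9]
force: [-1.4, -0.6, -0.1]
grip_width: 0.0153
grasp_force: 40.0
```

Request:
drive_tool(
  angular=[
    [0, 0, 0],
    [0, 0, 0],
    [0, 0, 0],
    [0, 0, 0],
  ],
  delta_pos=[
    [0, 0, 0.1],
    [0, 0, 0.1],
    [0, 0, 0],
    [0, 0, 0],
  ],
  gripper=[1.2, 1.2, 1.2, 1.2],
)

```text
time_s: 12.55
tool_pos: [0.6301, 0.008, 0.1535]
tool_rot: [180.0, -0.0, -179.9]
force: [-0.8, -0.2, -0.1]
grip_width: 0.0148
grasp_force: 40.0
```

Request:
drive_tool(
  angular=[
    [0, 0, 0],
    [0, 0, 0],
    [0, 0, 0],
    [0, 0, 0],
  ],
  delta_pos=[
    [0, 0, 0.1],
    [0, 0, 0.1],
    [0, 0, 0],
    [0, 0, 0],
  ],
  gripper=[1.2, 1.2, 1.2, 1.2],
)

```text
time_s: 12.95
tool_pos: [0.6307, 0.008, 0.1527]
tool_rot: [180.0, 0.1, -179.9]
force: [-0.7, -0.0, 5.6]
grip_width: 0.015
grasp_force: 40.0
```

Contact: 5.6 N, with the tip about 21 mm below the mouth. I'll go on in small steps.

Request:
drive_tool(
  angular=[
    [0, 0, 0],
    [0, 0, 0],
    [0, 0, 0],
    [0, 0, 0],
  ],
  delta_pos=[
    [0, 0, 0.05],
    [0, 0, 0.05],
    [0, 0, 0.05],
    [0, 0, 0],
  ],
  gripper=[1.2, 1.2, 1.2, 1.2],
)

```text
time_s: 13.35
tool_pos: [0.6308, 0.008, 0.1513]
tool_rot: [180.0, 0.1, -179.9]
force: [0.5, 0.7, 6.8]
grip_width: 0.0145
grasp_force: 40.0
```

Request:
drive_tool(
  angular=[
    [0, 0, 0],
    [0, 0, 0],
    [0, 0, 0],
    [0, 0, 0],
  ],
  delta_pos=[
    [0, 0, 0.05],
    [0, 0, 0.05],
    [0, 0, 0.05],
    [0, 0, 0],
  ],
  gripper=[1.2, 1.2, 1.2, 1.2],
)

```text
time_s: 13.75
tool_pos: [0.6308, 0.008, 0.1499]
tool_rot: [180.0, 0.1, -179.9]
force: [-0.2, 0.8, 6.4]
grip_width: 0.0148
grasp_force: 40.0
```

Run:
```python
from h import *
t=eyes.read_camera('top'); 
print([ (r['p'],onz(t,r['centre'],.08)) for r in models.search_frame(t,'tray_front')])
```

```text
[(0.55, array([ 0.49419888, -0.01888166,  0.08      ]))]
```

Request:
drive_tool(
  angular=[
    [0, 0, 0],
    [0, 0, 0],
    [0, 0, 0],
    [0, 0, 0],
  ],
  delta_pos=[
    [0, 0, 0.05],
    [0, 0, 0.05],
    [0, 0, 0],
    [0, 0, 0],
  ],
  gripper=[1.2, 1.2, 1.2, 1.2],
)

```text
time_s: 14.25
tool_pos: [0.6309, 0.008, 0.1491]
tool_rot: [180.0, 0.1, -179.9]
force: [-2.0, -0.7, 6.6]
grip_width: 0.0149
grasp_force: 40.0
```

Run:
```python
from h import *
t=eyes.read_camera('top'); 
print(telemetry.get_obs()['force'],[ (r['p'],onz(t,r['centre'],.08)) for r in models.search_frame(t,'tray_front')])
```

```text
[-0.65444534 -0.25711342  7.63016585] [(0.46, array([ 0.48767636, -0.02202561,  0.08      ]))]
```

Request:
drive_tool(
  angular=[
    [0, 0, 0],
    [0, 0, 0],
    [0, 0, 0],
    [0, 0, 0],
  ],
  delta_pos=[
    [0, 0, 0.05],
    [0, 0, 0.03],
    [0, 0, 0],
    [0, 0, 0],
  ],
  gripper=[1.2, 1.2, 1.2, 1.2],
)

```text
time_s: 14.75
tool_pos: [0.6309, 0.008, 0.1483]
tool_rot: [180.0, 0.1, -179.9]
force: [-0.3, 0.3, 7.3]
grip_width: 0.0149
grasp_force: 40.0
```

Run:
```python
from h import *
t=eyes.read_camera('top'); 
print(telemetry.get_obs()['force'],[ (r['p'],onz(t,r['centre'],.08)) for r in models.search_frame(t,'tray_front')])
```

```text
[-0.94746456 -0.09000124  8.03051971] [(0.79, array([ 0.4838694 , -0.01983769,  0.08      ]))]
```

Request:
drive_tool(
  angular=[
    [0, 0, 0],
    [0, 0, 0],
    [0, 0, 0],
  ],
  delta_pos=[
    [0, 0, 0.03],
    [0, 0, 0],
    [0, 0, 0],
  ],
  gripper=[1.2, 1.2, 1.2],
)

```text
time_s: 15.15
tool_pos: [0.631, 0.008, 0.1482]
tool_rot: [180.0, 0.1, -179.9]
force: [-0.8, -0.5, 6.9]
grip_width: 0.0151
grasp_force: 40.0
```

Run:
```python
from h import *
t=eyes.read_camera('top');s=eyes.read_camera('side')
print(telemetry.get_obs()['force'],[ (r['p'],onz(t,r['centre'],.08)) for r in models.search_frame(t,'tray_front')],[ (r['p'],onz(s,r['centre'],.08)) for r in models.search_frame(s,'tray_front')])
a=cv2.imread('pics/side0.png')[130:250,170:330]; b=s['pixels'][130:250,170:330,::-1]
cv2.imwrite('pics/tr.png',cv2.resize(np.hstack([a,b]),None,fx=2.5,fy=2.5))
```

```text
[-1.01638794 -0.43033167  7.51514713] [(0.48, array([ 0.48515396, -0.02182243,  0.08      ]))] [(0.93, array([ 0.48193002, -0.01849185,  0.08      ]))]
```

View pics/tr.png

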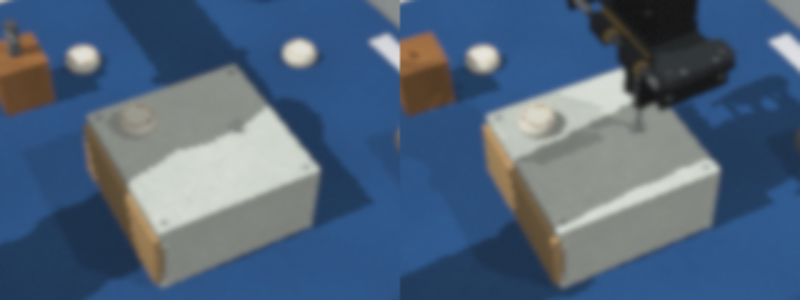

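The tray is still shut: its front is unchanged from the start picture. I'll press on in small steps.

Request:
drive_tool(
  angular=[
    [0, 0, 0],
    [0, 0, 0],
    [0, 0, 0],
    [0, 0, 0],
  ],
  delta_pos=[
    [0, 0, 0.03],
    [0, 0, 0.03],
    [0, 0, 0],
    [0, 0, 0],
  ],
  gripper=[1.2, 1.2, 1.2, 1.2],
)

```text
time_s: 15.75
tool_pos: [0.6305, 0.008, 0.1462]
tool_rot: [180.0, 0.1, -179.9]
force: [-0.1, -1.4, 3.6]
grip_width: 0.0151
grasp_force: 40.0
```

Run:
```python
from h import *
t=eyes.read_camera('top');s=eyes.read_camera('side')
print(telemetry.get_obs()['force'],[ (r['p'],onz(t,r['centre'],.08)) for r in models.search_frame(t,'tray_front')],[ (r['p'],onz(s,r['centre'],.08)) for r in models.search_frame(s,'tray_front')])
```

```text
[-0.29877736  0.34276683  4.47756594] [(0.71, array([ 0.47528338, -0.01674472,  0.08      ]))] [(0.6, array([ 0.46074217, -0.02197494,  0.08      ]))]
```

The force fell to 4 N and the tray is moving. I'll hold briefly, then withdraw straight up.

Request:
drive_tool(
  angular=[
    [0, 0, 0],
    [0, 0, 0],
    [0, 0, 0],
    [0, 0, 0],
    [0, 0, 0],
    [0, 0, 0],
    [0, 0, 0],
    [0, 0, 0],
    [0, 0, 0],
    [0, 0, 0],
    [0, 0, 0],
    [0, 0, 0],
    [0, 0, 0],
    [0, 0, 0],
    [0, 0, 0],
  ],
  delta_pos=[
    [0, 0, 0],
    [0, 0, 0],
    [0, 0, 0],
    [0, 0, 0],
    [0, 0, -0.2],
    [0, 0, -0.4],
    [0, 0, -0.6],
    [0, 0, -0.8],
    [0, 0, -0.8],
    [0, 0, -0.8],
    [0, 0, -1],
    [0, 0, -1],
    [0, 0, -1],
    [0, 0, -0.4],
    [0, 0, 0],
  ],
  gripper=[1.2, 1.2, 1.2, 1.2, 1.2, 1.2, 1.2, 1.2, 1.2, 1.2, 1.2, 1.2, 1.2, 1.2, 1.2],
)

```text
time_s: 17.45
tool_pos: [0.6305, 0.0079, 0.2169]
tool_rot: [180.0, 0.1, -179.9]
force: [0.3, -0.2, 0.2]
grip_width: 0.0148
grasp_force: 40.0
```

Run:
```python
from h import *
np.set_printoptions(precision=4,suppress=True)
o=telemetry.get_obs(); print(o['tool_pos'],o['tool_rot'])
t=eyes.read_camera('top');s=eyes.read_camera('side');w=eyes.read_camera('wrist')
for c in(t,s):
  print([ (r['p'],onz(c,r['centre'],.08)) for r in models.search_frame(c,'tray_front')])
  for n in('pin_top','pin','stand_hole'): print(n,[(r['p'],r['centre']) for r in models.search_frame(c,n)[:2]])
for n in('stand_hole','stand'): print(n,[(r['p'],onz(s,r['centre'],.066)) for r in models.search_frame(s,n)[:1]])
tip=o['tool_pos']-[0,0,.0836]; print(proj(s,tip),proj(w,tip))
cv2.imwrite('pics/b.png',cv2.resize(np.vstack([s['pixels'][100:250,120:320],w['pixels'][120:270,160:360]])[:,:,::-1],None,fx=2,fy=2))
```

```text
[0.6305 0.0079 0.2169] [ 179.9825    0.0895 -179.9319]
[(0.68, array([ 0.4678, -0.0174,  0.08  ]))]
pin_top []
pin []
stand_hole [(0.79, [132.5, 223.3])]
[(0.82, array([ 0.457 , -0.0295,  0.08  ])), (0.42, array([ 0.5533, -0.021 ,  0.08  ]))]
pin_top []
pin [(0.54, [265.3, 143.9])]
stand_hole [(0.64, [176.7, 158.8]), (0.57, [290.0, 362.1])]
stand_hole [(0.64, array([0.47 , 0.226, 0.066]))]
stand [(0.67, array([0.4758, 0.2246, 0.066 ]))]
[265.2841 168.0401] [253.3873 209.7322]
```

View pics/b.png

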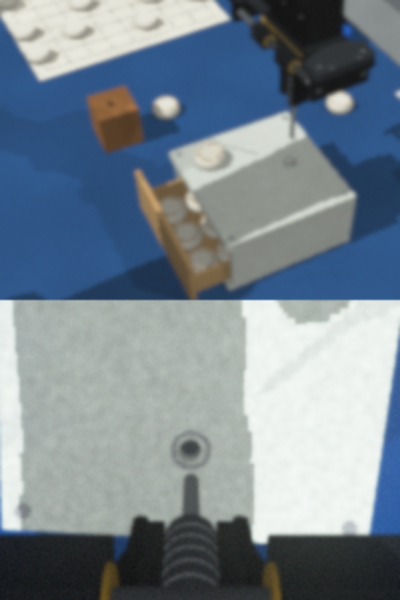

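The side view shows the tray fully out, with the pin held straight above the hole (wrist px about (255,207)). Returning to the pickup spot (.481,.2628).

Request:
drive_tool(
  angular=[
    [0, 0, 0],
    [0, 0, 0],
    [0, 0, 0],
    [0, 0, 0],
    [0, 0, 0],
    [0, 0, 0],
    [0, 0, 0],
    [0, 0, 0],
    [0, 0, 0],
    [0, 0, 0],
    [0, 0, 0],
    [0, 0, 0],
    [0, 0, 0],
    [0, 0, 0],
    [0, 0, 0],
    [0, 0, 0],
  ],
  delta_pos=[
    [0.7, 1.5, 0],
    [1.5, 2.6, 0],
    [1.8, 3, 0],
    [1.8, 3, 0],
    [1.8, 3, 0],
    [1.8, 3, 0],
    [1.8, 3, 0],
    [1.8, 3, 0],
    [1.3, 2.4, 0],
    [0.65, 1, 0],
    [0, 0, 0],
    [0, 0, 0],
    [0, 0, 0],
    [0, 0, 0],
    [0, 0, 0],
    [0, 0, 0],
  ],
  gripper=[1.2, 1.2, 1.2, 1.2, 1.2, 1.2, 1.2, 1.2, 1.2, 1.2, 1.2, 1.2, 1.2, 1.2, 1.2, 1.2],
)

```text
time_s: 19.7
tool_pos: [0.4806, 0.2623, 0.2159]
tool_rot: [-180.0, 0.0, -180.0]
force: [-0.7, -0.4, 0.0]
grip_width: 0.0147
grasp_force: 40.0
```

Run:
```python
from h import *
np.set_printoptions(precision=4,suppress=True)
o=telemetry.get_obs(); print(o['time_s'],o['tool_pos'],o['tool_rot'])
s=eyes.read_camera('side');w=eyes.read_camera('wrist')
tip=o['tool_pos']-[0,0,.0836]; print(proj(s,tip),proj(w,tip),proj(w,[.4811,.2628,.066]),proj(s,[.4811,.2628,.066]))
z=lambda c,x,y,W,H:cv2.resize(c['pixels'][y:y+H,x:x+W,::-1],(400,300),interpolation=cv2.INTER_CUBIC)
cv2.imwrite('pics/s2.png',np.hstack([z(s,146,120,60,45),z(w,213,165,80,60)]))
```

```text
19.7 [0.4806 0.2623 0.2159] [-179.9981    0.0043 -179.9857]
[171.8653 132.3627] [253.2769 208.5957] [254.1467 189.2388] [175.3625 150.2397]
```

View pics/s2.png

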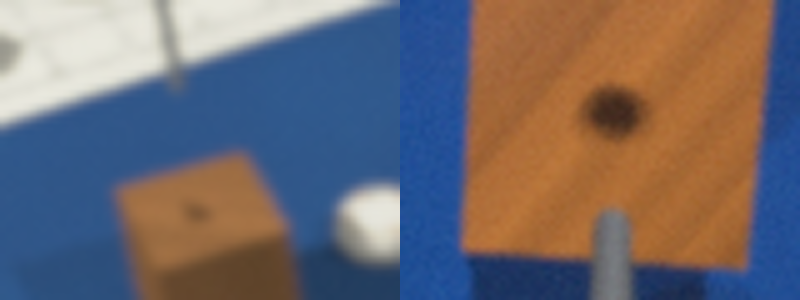

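Wrist crop: the tip and the stand hole are both at column about 212, and the hole lines up in x to within about 0.5 mm. Descending in stages.

Request:
drive_tool(
  angular=[
    [0, 0, 0],
    [0, 0, 0],
    [0, 0, 0],
    [0, 0, 0],
    [0, 0, 0],
    [0, 0, 0],
    [0, 0, 0],
    [0, 0, 0],
    [0, 0, 0],
  ],
  delta_pos=[
    [0.05, 0, 0.7],
    [0, 0, 1.5],
    [0, 0, 1.5],
    [0, 0, 1.3],
    [0, 0, 0.8],
    [0, 0, 0.5],
    [0, 0, 0.4],
    [0, 0, 0.3],
    [0, 0, 0],
  ],
  gripper=[1.2, 1.2, 1.2, 1.2, 1.2, 1.2, 1.2, 1.2, 1.2],
)

```text
time_s: 20.7
tool_pos: [0.4798, 0.2628, 0.1458]
tool_rot: [180.0, 0.0, -179.9]
force: [-0.4, -0.9, 0.2]
grip_width: 0.0155
grasp_force: 40.0
```

Request:
drive_tool(
  angular=[
    [0, 0, 0],
    [0, 0, 0],
    [0, 0, 0],
    [0, 0, 0],
    [0, 0, 0],
    [0, 0, 0],
  ],
  delta_pos=[
    [0, 0, 0.3],
    [0, 0, 0.3],
    [0, 0, 0.3],
    [0, 0, 0.3],
    [0, 0, 0.3],
    [0, 0, 0],
  ],
  gripper=[1.2, 1.2, 1.2, 1.2, 1.2, 1.2],
)

```text
time_s: 21.3
tool_pos: [0.4795, 0.2626, 0.1303]
tool_rot: [-180.0, -0.0, -179.9]
force: [0.5, -0.6, 0.1]
grip_width: 0.0148
grasp_force: 40.0
```

The tip is inside the hole with no force. Going on down to nearly home.

Request:
drive_tool(
  angular=[
    [0, 0, 0],
    [0, 0, 0],
    [0, 0, 0],
    [0, 0, 0],
    [0, 0, 0],
    [0, 0, 0],
    [0, 0, 0],
    [0, 0, 0],
    [0, 0, 0],
    [0, 0, 0],
  ],
  delta_pos=[
    [-0.05, 0, 0.4],
    [0, 0, 0.6],
    [0, 0, 0.6],
    [0, 0, 0.6],
    [0, 0, 0.6],
    [0, 0, 0.5],
    [0, 0, 0.3],
    [0, 0, 0.2],
    [0, 0, 0.1],
    [0, 0, 0],
  ],
  gripper=[1.2, 1.2, 1.2, 1.2, 1.2, 1.2, 1.2, 1.2, 1.2, 1.2],
)

```text
time_s: 22.3
tool_pos: [0.4804, 0.2628, 0.0919]
tool_rot: [180.0, 0.0, -179.9]
force: [-0.0, -0.1, -1.2]
grip_width: 0.015
grasp_force: 40.0
```

Request:
drive_tool(
  angular=[
    [0, 0, 0],
    [0, 0, 0],
    [0, 0, 0],
    [0, 0, 0],
  ],
  delta_pos=[
    [0, 0, 0.05],
    [0, 0, 0.05],
    [0, 0, 0.05],
    [0, 0, 0],
  ],
  gripper=[1.2, 1.2, 1.2, 1.2],
)

```text
time_s: 22.7
tool_pos: [0.4803, 0.2628, 0.0904]
tool_rot: [180.0, 0.0, -179.9]
force: [0.1, -0.4, -0.3]
grip_width: 0.0153
grasp_force: 40.0
```

Request:
drive_tool(
  angular=[
    [0, 0, 0],
    [0, 0, 0],
    [0, 0, 0],
    [0, 0, 0],
    [0, 0, 0],
    [0, 0, 0],
    [0, 0, 0],
  ],
  delta_pos=[
    [0, 0, 0],
    [0, 0, 0],
    [0, 0, 0],
    [0, 0, 0],
    [0, 0, 0],
    [0, 0, 0],
    [0, 0, 0],
  ],
  gripper=[1.6, 1.9, 2.3, 3, 4, 5, 5],
)

```text
time_s: 23.4
tool_pos: [0.4803, 0.2628, 0.0904]
tool_rot: [180.0, 0.0, -179.9]
force: [-0.5, 0.5, -0.4]
grip_width: 0.0454
grasp_force: 0.0
```

Request:
drive_tool(
  angular=[
    [0, 0, 0],
    [0, 0, 0],
    [0, 0, 0],
    [0, 0, 0],
    [0, 0, 0],
    [0, 0, 0],
    [0, 0, 0],
    [0, 0, 0],
    [0, 0, 0],
    [0, 0, 0],
  ],
  delta_pos=[
    [0, 0, -0.5],
    [0, 0, -1.5],
    [0, 0, -2.5],
    [0, 0, -2.5],
    [0, 0, -2.5],
    [0, 0, -2.5],
    [0, 0, -2],
    [0, 0, 0],
    [0, 0, 0],
    [0, 0, 0],
  ],
  gripper=[5, 5, 5, 5, 5, 5, 5, 5, 5, 5],
)

```text
time_s: 24.4
tool_pos: [0.4797, 0.2625, 0.2296]
tool_rot: [-180.0, -0.1, -179.9]
force: [0.5, 0.3, -0.5]
grip_width: 0.0501
grasp_force: 0.0
```

Run:
```python
from h import *
np.set_printoptions(precision=4,suppress=True)
o=telemetry.get_obs(); print(o['time_s'],o['tool_pos'],o['force'])
s=eyes.read_camera('side');w=eyes.read_camera('wrist')
a=cv2.imread('pics/side0.png')
z=lambda im,x,y,W,H:cv2.resize(im[y:y+H,x:x+W],(400,300),interpolation=cv2.INTER_CUBIC)
S=s['pixels'][:,:,::-1];W=w['pixels'][:,:,::-1]
cv2.imwrite('pics/e.png',np.vstack([np.hstack([z(a,145,125,60,45),z(S,145,125,60,45)]),np.hstack([z(S,130,110,200,150),z(W,200,150,120,90)])]))
```

```text
24.4 [0.4797 0.2625 0.2296] [ 0.4509  0.3065 -0.4848]
```

View pics/e.png

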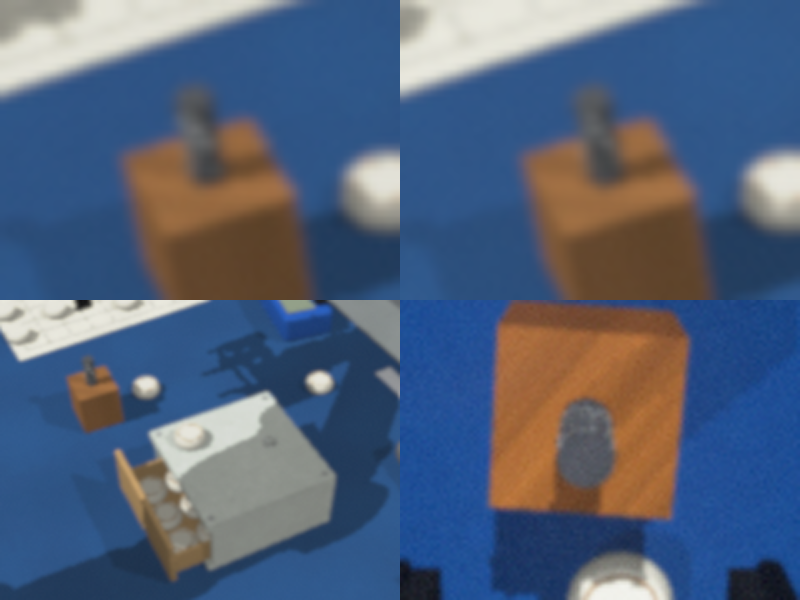

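The pin stands in the stand exactly as in the start picture (handle top at the same side px, about (174,139)). The tray is out, the bystanders haven't moved and the gripper is clear.

```bash
python3 -c "
from cell import env; print(env.sign_off())"
```

```text
the job is handed in; nothing more can be done
None
```

The tray is out, the pin is fully home in its stand, and the job was handed in at about 24.5 s; the highest force I read while pressing the catch was about 8 N.

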